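Refill the office sweet dish from a spout carton

TASK

Refill the sweet dish. First lift the wooden lid off the blue dish by its knob and set it aside on the desk, knob up, clear of the dish; then pull the carton's red tab until the spout is fully out, and only then pick the carton up and tilt it to pour all four chocolate balls through the spout into the dish. Finally stand the carton upright on the desk again, spout still out, and leave the phone and the mouse where they lie.

Things in the scene. Friction and masses are not known exactly. Their poses are not given: they have to be found in the camera images.
- carton_mid (a point): Centre of the cream and green carton, 100 (its x) x 58 (y) x 135 mm (z), 0.36 kg full, upright on the desk; the point is half-way up. The spout face looks along its -x, at the start roughly towards the robot. Hold it across the 58 mm (its y), from above, about 40 mm over this point. It slides or tips if pulled at the top with over 1 N.
- spout (a joint): Spout hinge angle in rad: 0 folded in flush with the face, grows as it is pulled outward, stop at 1.30 (75 degrees) = fully out. A stiff hinge (about 0.5 N at the tab) that stays where it is left. Axis along the carton's y.
- spout_hinge (a point): Middle of the hinge line on the carton's front face, 40 mm above its underside; axes are the carton's. The spout is a chute 52 mm wide inside, 72 mm long, with side cheeks. Inside, the floor slopes 20 degrees down to this line: the balls lie against the spout. Fully out, the chute is level when the carton's top leans 15 degrees to the spout side; at 35 to 55 degrees the balls roll out.
- spout_tab (a point): Grip point of the red pull tab: 24 mm wide (along carton y), 8 mm thick. Folded in, it stands up in front of the face: point 90 mm above the hinge and 16 mm before the face, tab from 36 mm below to 12 mm above it, joined to the panel 23 to 37 mm below. Turns with the spout; y axis is the carton's. Pinched from above across the 24 mm, it pivots between the pads as it swings.
- spout_lip (a point): Middle of the spout's far edge, where balls leave it: 72 mm from the hinge. The red tab reaches 30 mm beyond it, on the outer (lower) side.
- dish_mouth (a point): Centre of the rim of the round blue ceramic dish, 60 mm over the desk; outer radius 64 mm at the rim, wall 4 mm, inner radius about 55 mm at the foot, inner floor 6 mm over the desk; 0.4 kg, loose. z up.
- lid_knob (a point): Grip point on the knob of the loose wooden lid on the dish (radius 68 mm, 48 mm high). The knob is a round post 22 to 27 mm across, from 21 mm below this point to 12 mm above. The point is 36 mm above the lid's underside, a step of radius 53 mm that sits 5 mm deep in the dish: 36 mm over the desk when the lid lies there, 91 mm on the dish. z up through the knob.
- ball0_center (a point): Centre of chocolate ball 0 of four, 24 mm diameter, 12 g, smooth, gold or red; at the start shut inside the carton.
- ball1_center (a point): Centre of chocolate ball 1 of four, 24 mm diameter, 12 g, smooth, gold or red; at the start shut inside the carton.
- ball2_center (a point): Centre of chocolate ball 2 of four, 24 mm diameter, 12 g, smooth, gold or red; at the start shut inside the carton.
- ball3_center (a point): Centre of chocolate ball 3 of four, 24 mm diameter, 12 g, smooth, gold or red; at the start shut inside the carton.
- phone: Smartphone, 166x81x11 mm, lying flat near the desk's front edge; origin at the centre of its underside. Leave alone.
- mouse: Black computer mouse, 112x59x35 mm, at the back between the things; origin at the centre of its underside. Leave alone.
Things that resemble listed ones, but are neither listed nor needed, are in the scene too. What is shaped like the part that bears dish_mouth but purple is not meant.

How it is judged:
On the way, in this order (a step that is already met when the one before it is completed fails the run):
1. the lid has been set aside on the desk, knob up, clear of the dish (height (world z) of lid_knob below 0.045 m and angle between lid_knob's own z axis and vertical below 0.15 rad and horizontal distance between lid_knob and dish_mouth above 0.125 m), for 0.2 s.
2. the spout is pulled out while the carton stands upright (value of joint spout above 1.05 rad and angle between carton_mid's own z axis and vertical below 0.3 rad), for 0.2 s.
3. all four balls have been poured into the dish (horizontal distance between each of ball0_center, ball1_center, ball2_center, ball3_center and dish_mouth below 0.06 m and z of each of ball0_center, ball1_center, ball2_center, ball3_center in the frame of dish_mouth below 0 m), for 0.2 s.
At the end, for the whole second after the job is handed in: All four balls in the upright dish (within 60 mm of its axis, below the rim); lid on the desk, knob up (0.15 rad), its centre over 125 mm from the dish's; carton upright on the desk (0.1 rad), spout out beyond 0.9 rad (all of step 1 and all of step 3 and angle between each of dish_mouth, carton_mid's own z axis and vertical below 0.1 rad and height (world z) of dish_mouth below 0.07 m and height (world z) of carton_mid below 0.075 m and value of joint spout above 0.9 rad); the robot touches nothing.
It fails at once if the phone is moved by more than 40 mm (distance of phone from where it was at the start of the episode above 0.04 m).
It fails at once if the mouse is moved by more than 40 mm (distance of mouse from where it was at the start of the episode above 0.04 m).
It also fails if it takes over 69 s, if anything falls off the work surface, if the arm or the gripper's body presses on something with over 40 N, if the wrist force passes 120 N, or if a joint passes its speed limit or range.

ROBOT

A 6-joint arm with a two-finger parallel gripper is mounted at the origin on a cart in front of the work surface, level with it; the furniture and walls round the work are solid. World frame = base frame: x ahead of the robot, y to its left, z up, the work surface at z = 0. Lengths are in m, angles in rad, forces in N, time in s.
With the tool pointing down it reaches from about 0.275 to 0.975 m from the base axis. Payload 8.4 kg.
Tool frame: the origin (TCP) lies on the front face of the gripper's body, between the roots of the fingers; the fingertips stand 88 mm ahead of it and the grasp point (between the pads) lies 69 mm ahead of it; z points along the fingers, y is the line along which they close (so a half turn about z gives the same grasp; the last joint's range is limited). The gripper opens to 92 mm and grips with 3 to 60 N. Pads are 20 mm wide; open, the fingers measure 128 mm over their backs; the gripper's body (75 mm by 189 mm) begins 69 mm behind the grasp point.
Start: joints at [1.154, 0.353, 1.633, -0, 1.155, -0.002], TCP at [0.252, 0.572, 0.303] pointing down, gripper open.
Joint ranges: [-2.63, 2.63], [-0.92, 2.1], [0.06, 2.66], [-1.3, 4.44], [0, 2.69], [-3.02, 3.02]. Speed limits (rad/s): [2.22, 2.22, 2.79, 3.14, 3.14, 3.14].

INTERFACE

Orientations are given as a unit quaternion [x, y, z, w].
In Python, from workcell import manip, cams, job_done gives the robot as it stands.
- The arm moves only by the tool play_rows, never from a script. Its argument "series" is a list of rows, each an object with "linear": the shift along the tool's x, y, z in cm, a list of three; "dr": the turn, a rotation vector about the tool's x, y, z in degrees, a list of three; "jaw": the finger opening in cm, from 0 to 9.19. In form: [{"linear": [x, y, z], "dr": [ax, ay, az], "jaw": jaw}, ...]. A call has 1 to 8 rows; each row is the pose to reach, as a shift and turn from the pose commanded when the call began, along the tool's axes at that moment; what a row does not reach only later rows make up. A row lasts 1/8 s, in which the tool goes at most 62.5 mm and 10.7 degrees, less where a joint would pass 70% of its speed; a pose out of reach is approached as far as the arm can. A call with a gripper value outside its range is refused whole. The fingers move at their own pace and stop on an object; the grip force is fixed at half the most. Time passes only in rows, so rows that repeat a pose let the fingers close. It gives the time, the measured TCP pose, the force, the opening and the grip force at its end, in the units of the state.
- manip.get_state(): the state, without advancing time (a new reading comes with each control period).
- cams.capture(name): name is "scene" or "side" or "wrist"; returns a dict with "color" (384x512x3 uint8, red, green, blue), "mtx" (3x3 intrinsics, pixels), "extrinsics" (4x4, takes a point from camera to world coordinates). Camera axes: x right, y down, z forward; pixel columns grow to the right and rows downward; lengths in m; the calibration is good to about 2 mm. The wrist camera is an equidistant fisheye: a pixel r from the principal point sees the ray r / f radians off the axis. A picture is of the moment at which its call begins. There is no depth.
- job_done(): hands the job in; it is judged then, once.
The state is a dict: "time": time; "qpos": joint angles; "joint_vel": joint speeds; "effort": joint torques, N m; "ee_pos": TCP position; "tcp_rot": TCP orientation; "force": force on the tool from outside, world axes, zero at the start; "torque": the same for the moment, N m; "finger_gap": finger opening in m; "grasp_force": force on a finger pad.
Only numpy, scipy, OpenCV 4.12 (cv2) and the standard library are available. Lean on these libraries where they do the work, as an engineer would, in place of code of your own. Each camera call takes 0.05 s, during which the arm holds its last target. There are 200 camera calls.

## Working session

There is one attempt and no reset: what is moved stays moved. The work goes in short steps, Python scripts to look and compute and a tool call to move; the robot and the scene stay as the last step left them, time stands still between calls to the robot, and variables do not carry over. Pictures are saved under pics/ and viewed, at most 10 in all, crops included, and the job is handed in when it is done.

Besides the shell and the picture viewer there is one more tool, called after "Emit:" by a JSON object that holds its "op" and its "data", one argument or row to a line. play_rows: Moves the arm, as the interface text tells. Its arguments: {"type":"object","properties":{"series":{"type":"array"}},"required":["series"]}

```bash
mkdir -p pics; ls; cat > h.py <<'E'
import numpy as np, cv2
from workcell import manip, cams, job_done
from scipy.spatial.transform import Rotation as R
def cap(n,f):
    c=cams.capture(n); cv2.imwrite('pics/'+f,c['color'][:,:,::-1]); np.savez('pics/'+f[:-4],m=c['mtx'],e=c['extrinsics']); return c
def ray(f,u,v,fish=False):
    d=np.load('pics/'+f+'.npz'); m,e=d['m'],d['e']
    x=(u-m[0,2])/m[0,0]; y=(v-m[1,2])/m[1,1]
    if fish:
        r=np.hypot(x,y); s=np.sin(r)/max(r,1e-9); q=np.array([x*s,y*s,np.cos(r)])
    else: q=np.array([x,y,1.])
    return e[:3,3], e[:3,:3]@q
def atz(f,u,v,z,fish=False):
    o,q=ray(f,u,v,fish); return (o+q*(z-o[2])/q[2]).round(4)
def rows(target, quat=None):
    s=manip.get_state(); r=R.from_quat(s['tcp_rot']); print('lin cm',(r.inv().apply(np.array(target)-s['ee_pos'])*100).round(2))
E
python3 - <<'E'
from h import *
a=cap('scene','s1.png')['color'];b=cap('side','d1.png')['color'];c=cap('wrist','w1.png')['color']
print(manip.get_state())
for n in ('s1','d1'):
    d=np.load(f'pics/{n}.npz'); print(d['m'],d['e'])
E
```

```text
pics
{'time': 0.15, 'qpos': array([ 1.15362287e+00,  3.53492195e-01,  1.63392773e+00, -1.36991642e-05,
        1.15517601e+00, -2.39861552e-03]), 'joint_vel': array([-0.00020192, -0.00300002, -0.00420337,  0.00040715, -0.00072984,
        0.00085821]), 'effort': array([ 5.46827232e-04, -5.94207752e+01, -3.34471893e+01,  6.96813874e-02,
        2.03501590e-02, -6.64600611e-05]), 'ee_pos': array([0.25176052, 0.57176261, 0.30214936]), 'tcp_rot': array([ 2.05901274e-01,  9.78572641e-01, -4.91951527e-04, -9.83402158e-05]), 'force': array([-0.11332442,  0.61609784,  0.4694256 ]), 'torque': array([-0.01426157,  0.03028324,  0.00266069]), 'grasp_force': 0.0, 'finger_gap': 0.09176439493829332}
[[493.47806708   0.         255.4611722 ]
 [  0.         493.47806708 193.36826764]
 [  0.           0.           1.        ]] [[ 0.61702874 -0.34768295  0.70596891 -0.33697458]
 [-0.78662413 -0.29794372  0.54078833 -0.76883389]
 [ 0.02231612 -0.88901412 -0.45733563  0.69366392]
 [ 0.          0.          0.          1.        ]]
[[400.48249518   0.         253.94625742]
 [  0.         400.48249518 189.15323709]
 [  0.           0.           1.        ]] [[ 0.96716886 -0.1510707   0.20435761  0.33153198]
 [-0.2536358  -0.62416293  0.7389787  -0.84588379]
 [ 0.01591441 -0.7665496  -0.64198789  0.81125202]
 [ 0.          0.          0.          1.        ]]
```

View pics/s1.png

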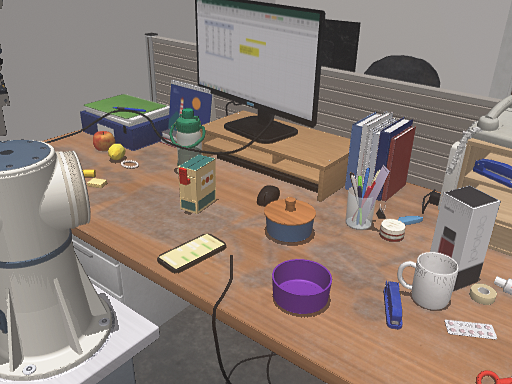

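View pics/d1.png

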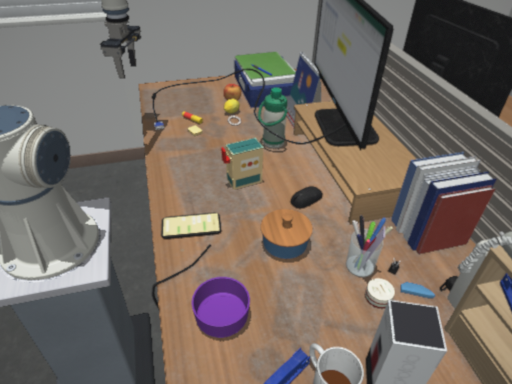

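The scene view shows the lid knob at about (290,203), the carton at (198,183) with its red tab at (184,175), the phone at (192,252) and the mouse at (268,195). In the side view the knob is at (287,221), the carton at (244,163), the phone at (192,226) and the mouse at (307,197).

```bash
python3 - <<'E'
from h import *
a=cv2.imread('pics/s1.png')[145:245,165:325]; b=cv2.imread('pics/d1.png')[130:270,205:335]
A=cv2.resize(a,None,fx=2.5,fy=2.5,interpolation=2);A=cv2.resize(a,(400*1,250),interpolation=2)
A=cv2.resize(a,(800,500)) [:, :] ; 
c=np.zeros((560,800,3),np.uint8)
a2=cv2.resize(cv2.imread('pics/s1.png')[148:218,170:225],None,fx=5,fy=5,interpolation=2) #275x350
b2=cv2.resize(cv2.imread('pics/d1.png')[130:200,210:275],None,fx=8,fy=8,interpolation=2) #520x560
c[:350,:275]=a2; c[:560,278:798]=b2
cv2.imwrite('pics/m1.png',c)
def tri(p,q):
    o1,r1=ray('s1',*p);o2,r2=ray('d1',*q);r1/=np.linalg.norm(r1);r2/=np.linalg.norm(r2)
    t=np.linalg.lstsq(np.c_[r1,-r2],o2-o1,rcond=None)[0];x,y=o1+t[0]*r1,o2+t[1]*r2
    return ((x+y)/2).round(4),np.linalg.norm(x-y).round(4)
print('knob',tri((290.5,203),(287,222)), atz('s1',290.5,203,.091),atz('d1',287,222,.091))
print('tab',tri((184,174),(226,156)))
for n,p in dict(ph1=(163,228),ph2=(166,236),ph3=(220,215),ph4=(221,234),mouse=(307,203)).items(): print(n,atz('d1',*p,.01))
E
```

```text
knob (array([ 0.611 , -0.1589,  0.0889]), np.float64(0.0034)) [ 0.6095 -0.1585  0.091 ] [ 0.6098 -0.1632  0.091 ]
tab (array([0.5103, 0.1249, 0.119 ]), np.float64(0.0063))
ph1 [ 0.2982 -0.0267  0.01  ]
ph2 [ 0.3035 -0.0593  0.01  ]
ph3 [ 0.4618 -0.013   0.01  ]
ph4 [ 0.4501 -0.0877  0.01  ]
mouse [ 0.725  -0.0237  0.01  ]
```

View pics/m1.png

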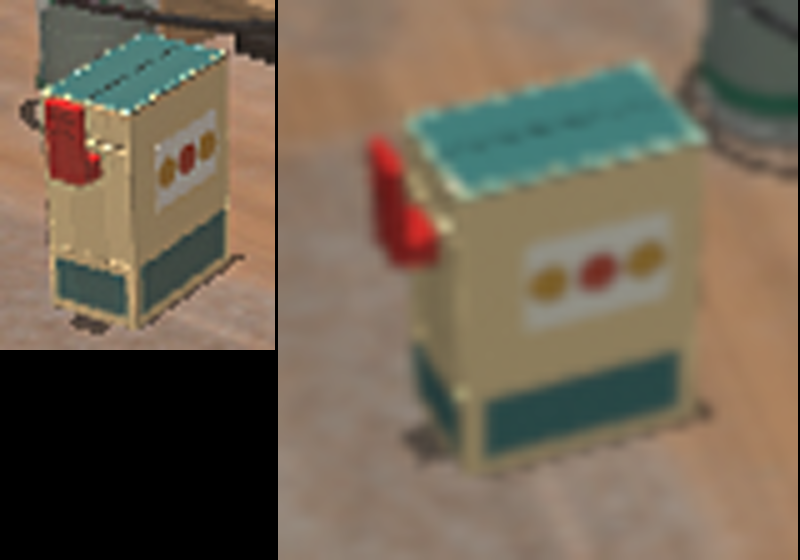

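The crops show the carton's top corners clearly in both views, the red tab on the side facing the robot. I'll fit its pose to the corners.

```bash
python3 - <<'E'
from h import *
from scipy.optimize import least_squares
L={'d1':[(410,120),(462,195),(705,135),(648,62),(470,470),(690,412)],'s1':[(45,93),(132,110),(228,55),(145,33),(135,325),(228,262)]}
C=np.array([(-.05,.029,.135),(-.05,-.029,.135),(.05,-.029,.135),(.05,.029,.135),(-.05,-.029,0),(.05,-.029,0)])
def px(n,p):
    return ((p[0]-277.5)/8+209.5,(p[1]+.5)/8+129.5) if n=='d1' else ((p[0]+.5)/5+169.5,(p[1]+.5)/5+147.5)
def res(v):
    P=C@np.array([[np.cos(v[2]),np.sin(v[2]),0],[-np.sin(v[2]),np.cos(v[2]),0],[0,0,1]])+[v[0],v[1],0]
    o=[]
    for n in L:
        d=np.load(f'pics/{n}.npz');q=(P-d['e'][:3,3])@d['e'][:3,:3]@d['m'].T
        o.append(q[:,:2]/q[:,2:]-[px(n,p) for p in L[n]])
    return np.concatenate(o).ravel()
s=least_squares(res,[.57,.12,0]);x,y,a=s.x;print(x,y,np.degrees(a),s.fun.round(1))
c,sn=np.cos(a),np.sin(a)
print('tab',x-.066*c,y-.066*sn,'hinge',x-.05*c,y-.05*sn)
rows((.611,-.160,.25))
rows((.610,-.160,.091+.069))
print(R.from_quat(manip.get_state()['tcp_rot']).as_matrix().round(3))
E
```

```text
0.5713757616049937 0.13786929293115635 9.824185745960396 [-0.4 -0.3  0.3  0.4  0.7  0.4 -0.2 -0.1  0.1  1.3  1.3  0.6 -1.  -0.6
 -0.9  0.6 -0.2 -0.9 -0.5 -0.5  0.1  1.   0.5 -0.7]
tab 0.5063435881324085 0.12660801354417794 hinge 0.5221089635197018 0.12933802066829392
lin cm [-62.37 -52.49   5.27]
lin cm [-62.27 -52.52  14.27]
[[-0.915  0.403 -0.   ]
 [ 0.403  0.915 -0.001]
 [-0.    -0.001 -1.   ]]
```

Emit:
{"op": "play_rows", "data": {
  "series": [
    {"linear": [-62.3, -52.5, 5], "dr": [0, 0, 0], "jaw": 7},
    {"linear": [-62.3, -52.5, 5], "dr": [0, 0, 0], "jaw": 7},
    {"linear": [-62.3, -52.5, 5], "dr": [0, 0, 0], "jaw": 7},
    {"linear": [-62.3, -52.5, 5], "dr": [0, 0, 0], "jaw": 7},
    {"linear": [-62.3, -52.5, 5], "dr": [0, 0, 0], "jaw": 7},
    {"linear": [-62.3, -52.5, 5], "dr": [0, 0, 0], "jaw": 7},
    {"linear": [-62.3, -52.5, 5], "dr": [0, 0, 0], "jaw": 7},
    {"linear": [-62.3, -52.5, 5], "dr": [0, 0, 0], "jaw": 7}
  ]
}}

```text
time: 1.15
ee_pos: [0.4721, 0.122, 0.2721]
tcp_rot: [0.206, 0.979, 0.0, 0.0]
force: [0.7, 0.6, -0.8]
finger_gap: 0.0703
grasp_force: 0.0
```

Emit:
{"op": "play_rows", "data": {
  "series": [
    {"linear": [-24, -20.2, 2], "dr": [0, 0, 0], "jaw": 7},
    {"linear": [-24, -20.2, 2], "dr": [0, 0, 0], "jaw": 7},
    {"linear": [-24, -20.2, 2], "dr": [0, 0, 0], "jaw": 7},
    {"linear": [-24, -20.2, 2], "dr": [0, 0, 0], "jaw": 7},
    {"linear": [-24, -20.2, 2], "dr": [0, 0, 0], "jaw": 7},
    {"linear": [-24, -20.2, 2], "dr": [0, 0, 0], "jaw": 7},
    {"linear": [-24, -20.2, 2], "dr": [0, 0, 0], "jaw": 7}
  ]
}}

```text
time: 2.02
ee_pos: [0.6092, -0.1576, 0.2515]
tcp_rot: [0.206, 0.978, 0.0, -0.001]
force: [-0.2, 0.8, -0.5]
finger_gap: 0.0699
grasp_force: 0.0
```

```bash
python3 - <<'E'
from h import *
cap('wrist','w2.png')
s=manip.get_state();print(s['ee_pos'],s['qpos'].round(2))
d=np.load('pics/w2.npz');print(d['m'],d['e'].round(3))
for n,p in dict(m1=(291,205),m2=(323,192),m3=(300,188),purple=(221,330),cup=(362,275),mac=(380,300),stand=(345,215)).items(): print(n,atz('d1',*p,.0))
E
```

```text
[ 0.60913113 -0.1568825   0.25171251] [-0.25  0.41  1.67  0.    1.06 -1.41]
[[297.31863964   0.         253.86288359]
 [  0.         297.31863964 188.95352652]
 [  0.           0.           1.        ]] [[ 0.405  0.878  0.257  0.537]
 [ 0.914 -0.388 -0.115 -0.125]
 [-0.002  0.281 -0.96   0.334]
 [ 0.     0.     0.     1.   ]]
m1 [ 0.6796 -0.0105  0.    ]
m2 [0.7972 0.0234 0.    ]
m3 [ 0.7334  0.059  -0.    ]
purple [ 0.3952 -0.3657  0.    ]
cup [ 0.7694 -0.3029  0.    ]
mac [ 0.7777 -0.3812 -0.    ]
stand [ 0.8204 -0.0898  0.    ]
```

View pics/w2.png

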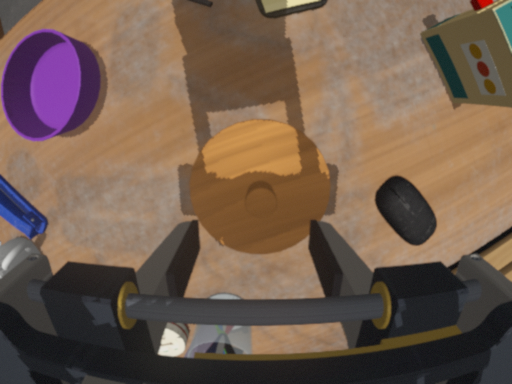

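The wrist view shows the lid below the gripper, knob top centred at about (261,197), with the mouse at (407,210) to the right.

```bash
python3 - <<'E'
from h import *
print('knob',atz('w2',261,197,.103,True),'lid edge',atz('w2',191,190,.07,True),atz('w2',330,185,.07,True),atz('w2',258,252,.07,True),atz('w2',252,120,.07,True))
print('mouse',atz('w2',380,200,.015,True),atz('w2',420,243,.015,True),atz('w2',437,215,.015,True), 'phone',atz('w2',270,15,.005,True),atz('w2',325,5,.005,True),atz('w2',257,4,.005,True))
E
```

```text
knob [ 0.6069 -0.1499  0.103 ] lid edge [ 0.5841 -0.2109  0.07  ] [ 0.6326 -0.0893  0.07  ] [ 0.669  -0.1793  0.07  ] [ 0.5486 -0.1323  0.07  ]
mouse [ 0.6959 -0.0297  0.015 ] [0.7817 0.011  0.015 ] [0.753  0.0446 0.015 ] phone [ 0.4503 -0.0678  0.005 ] [ 0.4606 -0.0046  0.005 ] [ 0.4323 -0.0754  0.005 ]
```

Emit:
{"op": "play_rows", "data": {
  "series": [
    {"linear": [0.2, 0.25, 4], "dr": [0, 0, 0], "jaw": 7},
    {"linear": [0.2, 0.25, 7], "dr": [0, 0, 0], "jaw": 7},
    {"linear": [0.2, 0.25, 8.8], "dr": [0, 0, 0], "jaw": 7},
    {"linear": [0.2, 0.25, 8.8], "dr": [0, 0, 0], "jaw": 7},
    {"linear": [0.2, 0.25, 8.8], "dr": [0, 0, 0], "jaw": 1.5},
    {"linear": [0.2, 0.25, 8.8], "dr": [0, 0, 0], "jaw": 1.5},
    {"linear": [0.2, 0.25, 8.8], "dr": [0, 0, 0], "jaw": 1.5},
    {"linear": [0.2, 0.25, 8.8], "dr": [0, 0, 0], "jaw": 1.5}
  ]
}}

```text
time: 3.08
ee_pos: [0.6091, -0.1547, 0.1644]
tcp_rot: [0.206, 0.979, -0.0, 0.0]
force: [-0.2, -0.4, -0.3]
finger_gap: 0.0322
grasp_force: 0.0
```

Emit:
{"op": "play_rows", "data": {
  "series": [
    {"linear": [0, 0, 0], "dr": [0, 0, 0], "jaw": 1.5},
    {"linear": [0, 0, 0], "dr": [0, 0, 0], "jaw": 1.5},
    {"linear": [0, 0, 0], "dr": [0, 0, 0], "jaw": 1.5},
    {"linear": [0, 0, 0], "dr": [0, 0, 0], "jaw": 1.5},
    {"linear": [0, 0, -1], "dr": [0, 0, 0], "jaw": 1.5},
    {"linear": [0, 0, -2], "dr": [0, 0, 0], "jaw": 1.5},
    {"linear": [0, 0, -4], "dr": [0, 0, 0], "jaw": 1.5},
    {"linear": [0, 0, -5], "dr": [0, 0, 0], "jaw": 1.5}
  ]
}}

```text
time: 4.08
ee_pos: [0.6096, -0.1548, 0.2162]
tcp_rot: [0.206, 0.979, -0.0, 0.001]
force: [0.4, 0.3, -0.7]
finger_gap: 0.0243
grasp_force: 30.0
```

Emit:
{"op": "play_rows", "data": {
  "series": [
    {"linear": [3, 3.5, 0], "dr": [0, 0, 9], "jaw": 1.5},
    {"linear": [6, 7, 0], "dr": [0, 0, 18], "jaw": 1.5},
    {"linear": [9, 10.5, 0], "dr": [0, 0, 27], "jaw": 1.5},
    {"linear": [10.1, 11.9, 0.5], "dr": [0, 0, 36], "jaw": 1.5},
    {"linear": [10.1, 11.9, 4], "dr": [0, 0, 36], "jaw": 1.5},
    {"linear": [10.1, 11.9, 7.5], "dr": [0, 0, 36], "jaw": 1.5},
    {"linear": [10.1, 11.9, 9.5], "dr": [0, 0, 36], "jaw": 1.5},
    {"linear": [10.1, 11.9, 10.3], "dr": [0, 0, 36], "jaw": 1.5}
  ]
}}

```text
time: 5.08
ee_pos: [0.5642, -0.005, 0.1105]
tcp_rot: [0.498, 0.867, -0.0, -0.0]
force: [0.0, -0.8, -1.0]
finger_gap: 0.0242
grasp_force: 30.0
```

Emit:
{"op": "play_rows", "data": {
  "series": [
    {"linear": [0, 0, 0.2], "dr": [0, 0, 0], "jaw": 1.5},
    {"linear": [0, 0, 0.2], "dr": [0, 0, 0], "jaw": 3},
    {"linear": [0, 0, 0.2], "dr": [0, 0, 0], "jaw": 5},
    {"linear": [0, 0, 0.2], "dr": [0, 0, 0], "jaw": 5},
    {"linear": [0, 0, 0.2], "dr": [0, 0, 0], "jaw": 5},
    {"linear": [0, 0, -3], "dr": [0, 0, 0], "jaw": 5},
    {"linear": [0, 0, -8], "dr": [0, 0, 0], "jaw": 5},
    {"linear": [0, 0, -14], "dr": [0, 0, 0], "jaw": 5}
  ]
}}

```text
time: 6.08
ee_pos: [0.5638, -0.005, 0.2519]
tcp_rot: [0.498, 0.867, -0.0, -0.001]
force: [1.9, -0.3, -0.4]
finger_gap: 0.0501
grasp_force: 0.0
```

Emit:
{"op": "play_rows", "data": {
  "series": [
    {"linear": [5, 0.5, 0], "dr": [0, 0, -10], "jaw": 5},
    {"linear": [10, 1, 0], "dr": [0, 0, -20], "jaw": 5},
    {"linear": [14.3, 1.6, 0], "dr": [0, 0, -30], "jaw": 5},
    {"linear": [14.3, 1.6, 0], "dr": [0, 0, -40], "jaw": 5},
    {"linear": [14.3, 1.6, 0], "dr": [0, 0, -50], "jaw": 5},
    {"linear": [14.3, 1.6, 0], "dr": [0, 0, -60], "jaw": 5},
    {"linear": [14.3, 1.6, 0], "dr": [0, 0, -70], "jaw": 5},
    {"linear": [14.3, 1.6, 0], "dr": [0, 0, -70], "jaw": 5}
  ]
}}

```text
time: 7.08
ee_pos: [0.5062, 0.1266, 0.2511]
tcp_rot: [-0.089, 0.996, 0.0, 0.0]
force: [-0.5, -0.0, 0.4]
finger_gap: 0.05
grasp_force: 0.0
```

```bash
python3 - <<'E'
from h import *
cap('wrist','w3.png');cap('side','d3.png')
s=manip.get_state();print(s['ee_pos'],s['qpos'].round(2),R.from_quat(s['tcp_rot']).as_matrix().round(3))
a=cv2.imread('pics/w3.png');b=cv2.imread('pics/d3.png')[130:330,150:350]
c=np.zeros((400,792,3),np.uint8);c[:384,:512]=a;c[:280,512:]=cv2.resize(b,(280,280));cv2.imwrite('pics/m3.png',c)
E
```

```text
[0.50626506 0.12658419 0.25111235] [ 0.24  0.25  1.9   0.    0.99 -1.5 ] [[-0.985 -0.174  0.   ]
 [-0.174  0.985  0.   ]
 [-0.     0.    -1.   ]]
```

View pics/m3.png

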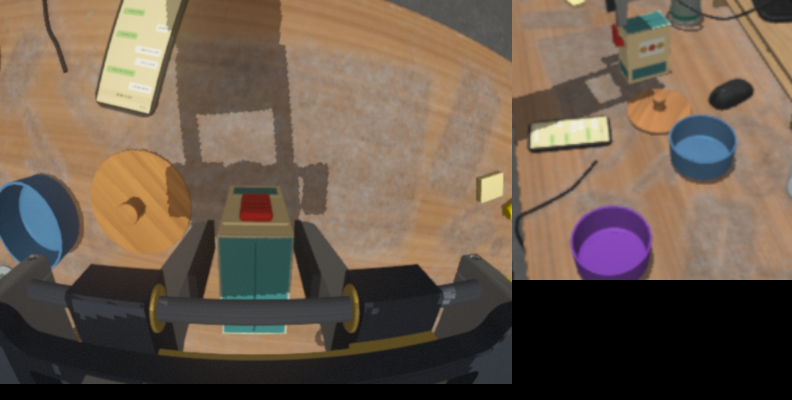

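Lid lies flat on the desk, knob up, well clear of the dish; phone and mouse untouched. The tab spans about (241–272, 196–221), the far edge being its top; the carton's top front edge is at row 236.

```bash
python3 - <<'E'
from h import *
for p in [(241,220),(272,220),(257,221),(257,208)]: print(p,atz('w3',*p,.142,True))
print('top front edge',atz('w3',218,236,.135,True),atz('w3',293,236,.135,True))
im=cv2.imread('pics/w3.png');print(im[190:240:2,257].tolist())
E
```

```text
(241, 220) [0.507  0.1178 0.142 ]
(272, 220) [0.5032 0.1391 0.142 ]
(257, 221) [0.5058 0.1289 0.142 ]
(257, 208) [0.4963 0.1272 0.142 ]
top front edge [0.5257 0.1033 0.135 ] [0.516 0.158 0.135]
[[57, 61, 41], [57, 59, 48], [38, 42, 88], [24, 30, 99], [21, 30, 101], [24, 33, 102], [23, 29, 98], [21, 30, 95], [19, 27, 95], [17, 29, 96], [26, 33, 105], [23, 31, 119], [21, 31, 134], [27, 34, 139], [21, 31, 133], [25, 35, 120], [73, 105, 129], [93, 134, 152], [73, 106, 122], [70, 102, 118], [72, 105, 119], [72, 104, 119], [70, 99, 112], [86, 116, 125], [80, 92, 71]]
```

Emit:
{"op": "play_rows", "data": {
  "series": [
    {"linear": [0.2, 0.15, 2.5], "dr": [0, 0, 0], "jaw": 5},
    {"linear": [0.2, 0.15, 5.2], "dr": [0, 0, 0], "jaw": 5},
    {"linear": [0.2, 0.15, 5.2], "dr": [0, 0, 0], "jaw": 4},
    {"linear": [0.2, 0.15, 5.2], "dr": [0, 0, 0], "jaw": 3.2},
    {"linear": [0.2, 0.15, 5.2], "dr": [0, 0, 0], "jaw": 2.2},
    {"linear": [0.2, 0.15, 5.2], "dr": [0, 0, 0], "jaw": 2.2},
    {"linear": [0.2, 0.15, 5.2], "dr": [0, 0, 0], "jaw": 2.2},
    {"linear": [0.2, 0.15, 5.2], "dr": [0, 0, 0], "jaw": 2.2}
  ]
}}

```text
time: 8.18
ee_pos: [0.5047, 0.1278, 0.2001]
tcp_rot: [-0.089, 0.996, 0.0, 0.001]
force: [-0.8, -1.0, 6.3]
finger_gap: 0.0241
grasp_force: 30.0
```

Emit:
{"op": "play_rows", "data": {
  "series": [
    {"linear": [0, 0, 0], "dr": [0, 0, 0], "jaw": 2.2},
    {"linear": [0.47, 0, 0.09], "dr": [0, 0, 0], "jaw": 2.2},
    {"linear": [0.93, 0, 0.21], "dr": [0, 0, 0], "jaw": 2.2},
    {"linear": [1.39, 0, 0.36], "dr": [0, 0, 0], "jaw": 2.2},
    {"linear": [1.83, 0, 0.53], "dr": [0, 0, 0], "jaw": 2.2},
    {"linear": [2.27, 0, 0.72], "dr": [0, 0, 0], "jaw": 2.2},
    {"linear": [2.7, 0, 0.93], "dr": [0, 0, 0], "jaw": 2.2},
    {"linear": [2.7, 0, 0.93], "dr": [0, 0, 0], "jaw": 2.2}
  ]
}}

```text
time: 9.18
ee_pos: [0.4787, 0.1232, 0.1915]
tcp_rot: [-0.089, 0.996, 0.0, 0.002]
force: [-1.5, -1.1, 12.4]
finger_gap: 0.0239
grasp_force: 30.0
```

```bash
python3 - <<'E'
from h import *
cap('side','d4.png');cap('wrist','w4.png');cap('scene','s4.png')
s=manip.get_state();print(s['ee_pos'],s['force'],s['torque'])
a=cv2.imread('pics/w4.png')[150:350,130:390];b=cv2.imread('pics/d4.png')[110:210,195:295];d=cv2.imread('pics/s4.png')[130:230,150:250]
c=np.zeros((600,800,3),np.uint8);c[:200,:260]=a;c[200:600,:400]=cv2.resize(b,(400,400));c[200:600,400:]=cv2.resize(d,(400,400));cv2.imwrite('pics/m4.png',c)
E
```

```text
[0.47896632 0.12324759 0.19151965] [-0.76343585 -1.34891218 13.39542768] [-0.10984363 -0.18625736 -0.05189353]
```

View pics/m4.png

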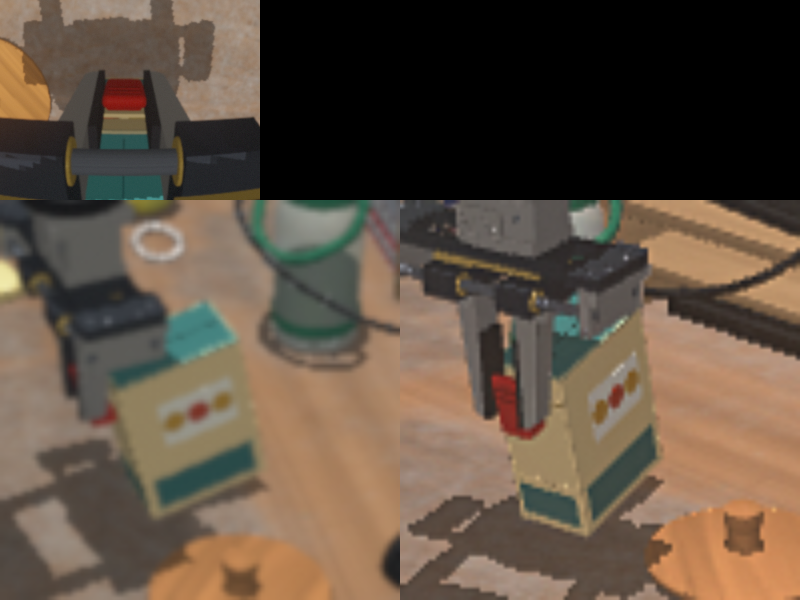

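The view shows the carton leaning about 15° forward: my grip was pressing down on the tab (12 N). I'll back up to set it upright and take the vertical load off.

Emit:
{"op": "play_rows", "data": {
  "series": [
    {"linear": [-0.5, 0, -0.3], "dr": [0, 0, 0], "jaw": 2.2},
    {"linear": [-1.0, 0, -0.5], "dr": [0, 0, 0], "jaw": 2.2},
    {"linear": [-1.5, 0, -0.75], "dr": [0, 0, 0], "jaw": 2.2},
    {"linear": [-2, 0, -0.9], "dr": [0, 0, 0], "jaw": 2.2},
    {"linear": [-2.4, 0, -1.0], "dr": [0, 0, 0], "jaw": 2.2},
    {"linear": [-2.7, 0, -1.05], "dr": [0, 0, 0], "jaw": 2.2},
    {"linear": [-2.7, 0, -1.05], "dr": [0, 0, 0], "jaw": 2.2}
  ]
}}

```text
time: 10.2
ee_pos: [0.5044, 0.1278, 0.2002]
tcp_rot: [-0.089, 0.996, 0.0, 0.0]
force: [-0.3, 0.6, -1.7]
finger_gap: 0.0237
grasp_force: 30.0
```

```bash
python3 - <<'E'
from h import *
cap('side','d5.png');cap('wrist','w5.png');cap('scene','s5.png')
s=manip.get_state();print(s['ee_pos'],s['force'],s['torque'])
a=cv2.imread('pics/w5.png')[150:350,130:390];b=cv2.imread('pics/d5.png')[110:210,195:295];d=cv2.imread('pics/s5.png')[130:230,150:250]
c=np.zeros((600,800,3),np.uint8);c[:200,:260]=a;c[200:600,:400]=cv2.resize(b,(400,400));c[200:600,400:]=cv2.resize(d,(400,400));cv2.imwrite('pics/m5.png',c)
E
```

```text
[0.50418007 0.1277592  0.20027103] [-0.24175825  0.66600068 -2.36900392] [-0.00749895 -0.02235218  0.03365942]
```

View pics/m5.png

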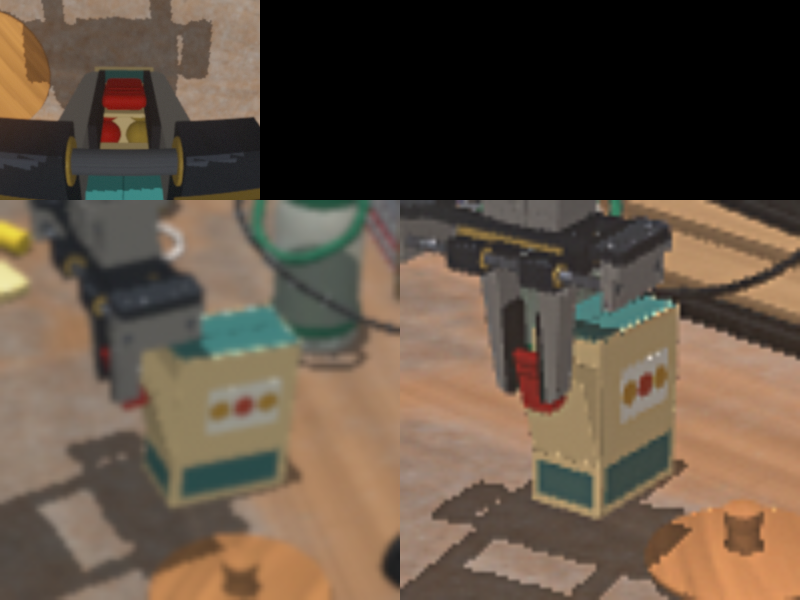

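Now the carton stands upright again with the spout opened some 20–25° and two balls visible behind it. I refit the carton's pose from its bottom corners.

```bash
python3 - <<'E'
from h import *
from scipy.optimize import least_squares
L={'d5':[(172,503),(298,478),(298,343)],'s5':[(598,515),(683,465),(532,497),(679,303)]}
K={'d5':[(-.05,-.029,0),(.05,-.029,0),(.05,-.029,.135)],'s5':[(-.05,-.029,0),(.05,-.029,0),(-.05,.029,0),(.05,-.029,.135)]}
off={'d5':(195,110,0),'s5':(150,130,400)}
def res(v):
    o=[]
    for n in L:
        C=np.array(K[n]);P=C@np.array([[np.cos(v[2]),np.sin(v[2]),0],[-np.sin(v[2]),np.cos(v[2]),0],[0,0,1]])+[v[0],v[1],0]
        d=np.load(f'pics/{n}.npz');q=(P-d['e'][:3,3])@d['e'][:3,:3]@d['m'].T
        a,b,c=off[n]
        o.append(q[:,:2]/q[:,2:]-[((p[0]-c)/4+a-.4,(p[1]-200)/4+b-.4) for p in L[n]])
    return np.concatenate(o).ravel()
s=least_squares(res,[.57,.12,0.15]);x,y,a=s.x;print(x,y,np.degrees(a),s.fun.round(1))
c,sn=np.cos(a),np.sin(a)
h=np.array([x-.05*c,y-.05*sn,.04]);print('hinge',h)
t=manip.get_state()['ee_pos']-[0,0,.069]; d=t-h
out=-(d[0]*c+d[1]*sn);print('out,up,lat',out,d[2],d[0]*-sn+d[1]*c,'r',np.hypot(out,d[2]),'theta',np.degrees(np.arctan2(out,d[2]))-10)
E
```

```text
0.595630739731419 0.14747059665613954 3.7089831522653895 [ 1.4  0.4 -0.6  0.9  1.1 -0.2 -1.   0.9 -0.8  0.5  0.3 -0.3 -0.3 -0.2]
hinge [0.54573547 0.14423616 0.04      ]
out,up,lat 0.042534234100215215 0.09127103399653805 -0.013754275621910665 r 0.10069539571047484 theta 14.986515726737185
```

Emit:
{"op": "play_rows", "data": {
  "series": [
    {"linear": [0, 0, 0.1], "dr": [0, 0, 0], "jaw": 3},
    {"linear": [0, 0, 0.1], "dr": [0, 0, 0], "jaw": 5},
    {"linear": [0, 0, 0.1], "dr": [0, 0, 0], "jaw": 5},
    {"linear": [0, 0, -1], "dr": [0, 0, 0], "jaw": 5},
    {"linear": [0.5, 0, -3], "dr": [0, 0, 0], "jaw": 5},
    {"linear": [2, 0, -7], "dr": [0, 0, 0], "jaw": 5},
    {"linear": [3, 0, -10], "dr": [0, 0, 0], "jaw": 5},
    {"linear": [3, 0, -10], "dr": [0, 0, 0], "jaw": 5}
  ]
}}

```text
time: 11.35
ee_pos: [0.4752, 0.1226, 0.3031]
tcp_rot: [-0.089, 0.996, 0.0, 0.002]
force: [-0.5, -0.2, 0.4]
finger_gap: 0.0502
grasp_force: 0.0
```

```bash
python3 - <<'E'
from h import *
cap('side','d6.png');cap('wrist','w6.png');cap('scene','s6.png')
s=manip.get_state();print(s['ee_pos'],s['force'])
a=cv2.imread('pics/w6.png')[150:340,180:340]
b=cv2.imread('pics/d6.png')[120:195,220:290];d=cv2.imread('pics/s6.png')[140:215,170:230]
c=np.zeros((600,800,3),np.uint8);c[:570,:480]=cv2.resize(a,None,fx=3,fy=3);c[:300,480:760]=cv2.resize(b,None,fx=4,fy=4);c[300:600,480:720]=cv2.resize(d,None,fx=4,fy=4);cv2.imwrite('pics/m6.png',c)
E
```

```text
[0.47440158 0.12235128 0.29978004] [-0.55773115  1.63024158 -1.0320057 ]
```

View pics/m6.png

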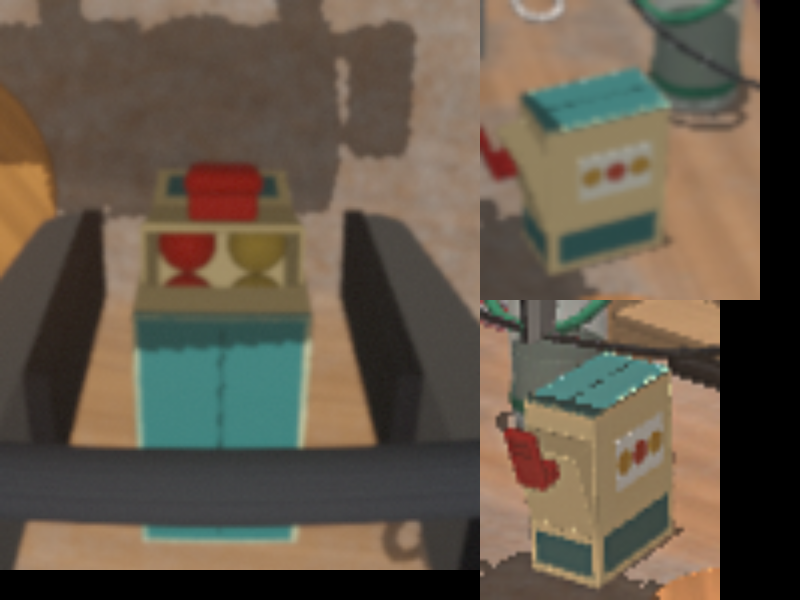

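Upright carton, spout about 20–25° out, balls inside. Wrist crop: top corners (137,315), (310,315), (147,540), (297,540); the lip bar is at row 228 and the tab at (190–260, 163–218).

```bash
cat > fit.py <<'E'
from h import *
from scipy.optimize import least_squares
A=(-.05,.029,.135);B=(-.05,-.029,.135);C_=(.05,-.029,.135);D=(.05,.029,.135);E=(-.05,-.029,0);F=(.05,-.029,0);G=(-.05,.029,0)
obs=[('w6',[(137,315,B),(310,315,A),(147,540,C_),(297,540,D)],lambda x,y:(180+x/3-.33,150+y/3-.33)),
('d6',[(523,93,A),(557,133,B),(668,105,C_),(640,70,D),(553,272,E),(662,243,F)],lambda x,y:(220+(x-480)/4-.4,120+y/4-.4)),
('s6',[(530,395,A),(597,415,B),(668,372,C_),(605,353,D),(600,587,E),(672,533,F),(533,567,G)],lambda x,y:(170+(x-480)/4-.4,140+(y-300)/4-.4))]
lips=[(147,228,-.028),(300,228,.028)]
def proj(n,P):
    d=np.load(f'pics/{n}.npz');q=(P-d['e'][:3,3])@d['e'][:3,:3];m=d['m']
    if n[0]=='w':
        r=np.hypot(q[:,0],q[:,1]);k=np.arctan2(r,q[:,2])/r
        return np.c_[m[0,0]*q[:,0]*k+m[0,2],m[1,1]*q[:,1]*k+m[1,2]]
    q=q@m.T;return q[:,:2]/q[:,2:]
def W(C,v): return np.array(C)@np.array([[np.cos(v[2]),np.sin(v[2]),0],[-np.sin(v[2]),np.cos(v[2]),0],[0,0,1]])+[v[0],v[1],0]
def res(v):
    o=[proj(n,W([p[2] for p in L],v))-[f(p[0],p[1]) for p in L] for n,L,f in obs]
    t=v[3];f=obs[0][2]
    o.append(proj('w6',W([(-.05-.072*np.sin(t),l[2],.04+.072*np.cos(t)) for l in lips],v))-[f(l[0],l[1]) for l in lips])
    return np.concatenate(o).ravel()
s=least_squares(res,[.59,.14,.1,.3],loss='soft_l1');v=s.x
print(v[:2],np.degrees(v[2:]),res(v).round(1))
t=v[3]+np.radians(10.1)
T=W([(-.05-.0914*np.sin(t),0,.04+.0914*np.cos(t)),(-.05,0,.04)],v);print('tab,hinge',T)
st=manip.get_state();r=R.from_quat(st['tcp_rot']);print('dyaw',np.degrees(v[2])-9.9)
print('lin',(r.inv().apply(T[0]+[0,0,.069]-st['ee_pos'])*100).round(2),st['ee_pos'])
E
python3 fit.py
```

```text
[0.58319123 0.14127186] [10.1346467  15.73834283] [-2.7  0.3  0.4  0.4 -1.4  1.   0.3  1.1 -1.1  0.3 -2.2  0.3  0.5 -0.2
 -0.7 -1.  -0.7  0.8  0.5  0.1 -2.2  0.7 -1.5  0.1  0.2 -1.4 -0.8 -0.7
 -0.7  0.3 -0.2 -0.3 -0.7  0.3 -3.3 -0.   1.2  0. ]
tab,hinge [[0.49475775 0.12546428 0.1222625 ]
 [0.53397138 0.13247376 0.04      ]]
dyaw 0.23464670124203835
lin [-2.06 -0.05 10.85] [0.47440158 0.12235128 0.29978004]
```

The tab is now free past the lip, so a better way than pinching: closed fingertips go in behind the tab and push it outward and down. That gives a single contact and no locking torque.

Emit:
{"op": "play_rows", "data": {
  "series": [
    {"linear": [-4.2, 0, 0], "dr": [0, 0, 0], "jaw": 0},
    {"linear": [-4.2, 0, 2], "dr": [0, 0, 0], "jaw": 0},
    {"linear": [-4.2, 0, 4], "dr": [0, 0, 0], "jaw": 0},
    {"linear": [-4.2, 0, 4], "dr": [0, 0, 0], "jaw": 0},
    {"linear": [-4.2, 0, 4], "dr": [0, 0, 0], "jaw": 0},
    {"linear": [-4.2, 0, 6.5], "dr": [0, 0, 0], "jaw": 0},
    {"linear": [-4.2, 0, 8], "dr": [0, 0, 0], "jaw": 0},
    {"linear": [-4.2, 0, 8.5], "dr": [0, 0, 0], "jaw": 0}
  ]
}}

```text
time: 12.5
ee_pos: [0.5156, 0.1298, 0.2147]
tcp_rot: [-0.089, 0.996, -0.0, -0.0]
force: [-0.2, 0.1, 0.3]
finger_gap: 0.0007
grasp_force: 0.0
```

Emit:
{"op": "play_rows", "data": {
  "series": [
    {"linear": [0.9, 0, -0.1], "dr": [0, 0, 0], "jaw": 0},
    {"linear": [1.4, 0, 0.1], "dr": [0, 0, 0], "jaw": 0},
    {"linear": [1.8, 0, 0.3], "dr": [0, 0, 0], "jaw": 0},
    {"linear": [2.3, 0, 0.55], "dr": [0, 0, 0], "jaw": 0},
    {"linear": [2.7, 0, 0.85], "dr": [0, 0, 0], "jaw": 0},
    {"linear": [3.1, 0, 1.15], "dr": [0, 0, 0], "jaw": 0},
    {"linear": [3.5, 0, 1.5], "dr": [0, 0, 0], "jaw": 0},
    {"linear": [3.5, 0, 1.5], "dr": [0, 0, 0], "jaw": 0}
  ]
}}

```text
time: 13.5
ee_pos: [0.4809, 0.1235, 0.1999]
tcp_rot: [-0.089, 0.996, -0.0, -0.0]
force: [-0.3, -0.7, 0.3]
finger_gap: 0.0006
grasp_force: 0.0
```

```bash
python3 - <<'E'
from h import *
cap('side','d7.png');cap('wrist','w7.png');cap('scene','s7.png')
s=manip.get_state();print(s['ee_pos'],s['force'])
a=cv2.imread('pics/w7.png')[150:340,180:340]
b=cv2.imread('pics/d7.png')[120:195,210:280];d=cv2.imread('pics/s7.png')[140:215,170:230]
c=np.zeros((600,800,3),np.uint8);c[:570,:480]=cv2.resize(a,None,fx=3,fy=3);c[:300,480:760]=cv2.resize(b,None,fx=4,fy=4);c[300:600,480:720]=cv2.resize(d,None,fx=4,fy=4);cv2.imwrite('pics/m7.png',c)
E
```

```text
[0.48151991 0.12362431 0.20026405] [0.22850092 0.14273348 0.3579462 ]
```

View pics/m7.png

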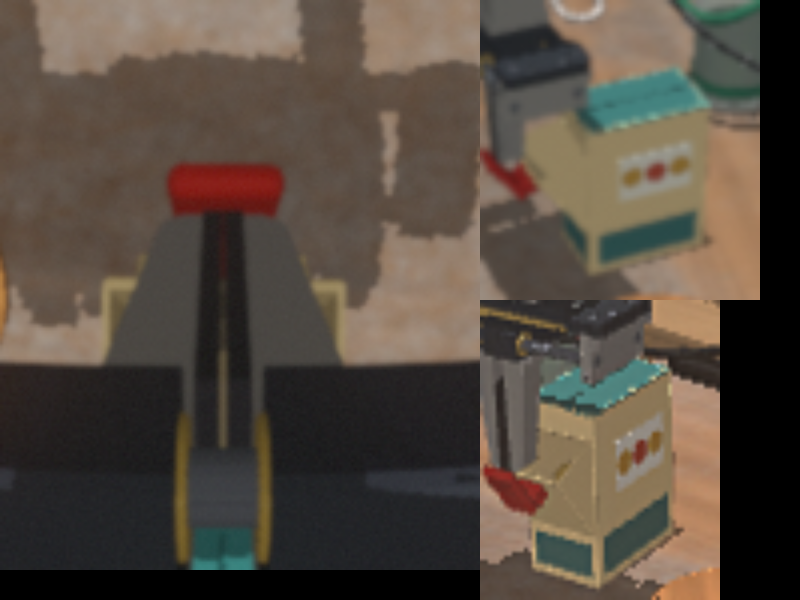

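It works: the carton stands still and upright, with the spout about 40° out. Continuing the arc.

Emit:
{"op": "play_rows", "data": {
  "series": [
    {"linear": [0.7, 0, 0.7], "dr": [0, 0, 0], "jaw": 0},
    {"linear": [1.3, 0, 1.45], "dr": [0, 0, 0], "jaw": 0},
    {"linear": [1.9, 0, 2.3], "dr": [0, 0, 0], "jaw": 0},
    {"linear": [2.35, 0, 3.15], "dr": [0, 0, 0], "jaw": 0},
    {"linear": [2.7, 0, 4.1], "dr": [0, 0, 0], "jaw": 0},
    {"linear": [2.9, 0, 4.6], "dr": [0, 0, 0], "jaw": 0},
    {"linear": [3.0, 0, 5.05], "dr": [0, 0, 0], "jaw": 0},
    {"linear": [3.0, 0, 5.05], "dr": [0, 0, 0], "jaw": 0}
  ]
}}

```text
time: 14.65
ee_pos: [0.4518, 0.1183, 0.1495]
tcp_rot: [-0.089, 0.996, -0.0, -0.0]
force: [0.6, -0.7, 0.5]
finger_gap: 0.0004
grasp_force: 0.0
```

Emit:
{"op": "play_rows", "data": {
  "series": [
    {"linear": [0.1, 0, 0.4], "dr": [0, 0, 0], "jaw": 0},
    {"linear": [0.15, 0, 0.7], "dr": [0, 0, 0], "jaw": 0},
    {"linear": [0.15, 0, 0.7], "dr": [0, 0, 0], "jaw": 0}
  ]
}}

```text
time: 15.02
ee_pos: [0.4503, 0.118, 0.1426]
tcp_rot: [-0.089, 0.996, -0.0, -0.0]
force: [-0.7, 0.1, 0.8]
finger_gap: 0.0002
grasp_force: 0.0
```

Emit:
{"op": "play_rows", "data": {
  "series": [
    {"linear": [0, 0, 0.15], "dr": [0, 0, 0], "jaw": 0},
    {"linear": [0, 0, 0.3], "dr": [0, 0, 0], "jaw": 0},
    {"linear": [0, 0, 0.3], "dr": [0, 0, 0], "jaw": 0}
  ]
}}

```text
time: 15.4
ee_pos: [0.4504, 0.118, 0.1397]
tcp_rot: [-0.089, 0.996, -0.0, -0.0]
force: [-1.0, -0.1, 1.2]
finger_gap: 0.0004
grasp_force: 0.7
```

Emit:
{"op": "play_rows", "data": {
  "series": [
    {"linear": [0, 0, -4], "dr": [0, 0, 0], "jaw": 0},
    {"linear": [0, 0, -9], "dr": [0, 0, 0], "jaw": 3},
    {"linear": [0, 0, -14], "dr": [0, 0, 0], "jaw": 6},
    {"linear": [0, 0, -16], "dr": [0, 0, 0], "jaw": 8.5},
    {"linear": [0, 0, -16], "dr": [0, 0, 0], "jaw": 8.5}
  ]
}}

```text
time: 16.02
ee_pos: [0.4511, 0.1182, 0.3011]
tcp_rot: [-0.089, 0.996, 0.0, 0.002]
force: [0.9, -0.1, -0.8]
finger_gap: 0.0383
grasp_force: 0.0
```

```bash
cat > ang.py <<'E'
from fit import *
for n in ('d8','s8','w8'):
    cap({'d':'side','s':'scene','w':'wrist'}[n[0]],n+'.png')
def red(n):
    im=cv2.imread(f'pics/{n}.png').astype(int);b,g,r=im[...,0],im[...,1],im[...,2]
    M=((r>60)&(r>2.5*g)&(r>2.5*b)).astype(np.uint8)
    N,lab,st,ce=cv2.connectedComponentsWithStats(M)
    P=proj(n,W([(-.14,0,.05)],v))[0]
    k=[(st[i,4],ce[i].round(1),st[i,:4]) for i in range(1,N) if st[i,4]>15 and np.hypot(*(ce[i]-P))<40];return k
for n in ('d8','s8','w8'):
    print(n,red(n))
    for th in (60,68,74):
        t=np.radians(th);q=[]
        for r in (.054,.102):
            for o in (.012,.020):
                for yy in (-.012,.012): q.append((-.05-r*np.sin(t)-o*np.cos(t),yy,.04+r*np.cos(t)-o*np.sin(t)))
        p=proj(n,W(q,v));print(th,p.mean(0).round(1),p.min(0).round(),p.max(0).round())
a,b=[cv2.imread(f'pics/{x}.png').astype(int) for x in('d6','d8')]
tt=cv2.absdiff(a[130:190,240:275].astype(np.uint8),b[130:190,240:275].astype(np.uint8));print('carton diff',tt.mean())
E
python3 ang.py
```

```text
[0.58319123 0.14127186] [10.1346467  15.73834283] [-2.7  0.3  0.4  0.4 -1.4  1.   0.3  1.1 -1.1  0.3 -2.2  0.3  0.5 -0.2
 -0.7 -1.  -0.7  0.8  0.5  0.1 -2.2  0.7 -1.5  0.1  0.2 -1.4 -0.8 -0.7
 -0.7  0.3 -0.2 -0.3 -0.7  0.3 -3.3 -0.   1.2  0. ]
tab,hinge [[0.49475775 0.12546428 0.1222625 ]
 [0.53397138 0.13247376 0.04      ]]
dyaw 0.23464670124203835
lin [-4.38 -0.06 11.  ] [0.45114345 0.11819841 0.30113883]
d8 [(np.int32(61), array([208.2, 178. ]), array([202, 176,  14,   5], dtype=int32))]
60 [210.2 172.8] [202. 168.] [219. 177.]
68 [209.6 175.8] [201. 172.] [218. 180.]
74 [209.4 178. ] [201. 175.] [218. 182.]
s8 [(np.int32(42), array([176.7, 204.3]), array([173, 201,   9,   9], dtype=int32)), (np.int32(22), array([168.6, 207.1]), array([165, 205,   8,   5], dtype=int32))]
60 [173.4 199.8] [164. 196.] [182. 203.]
68 [173.  203.7] [164. 201.] [182. 207.]
74 [172.9 206.6] [164. 203.] [182. 211.]
w8 [(np.int32(580), array([254.3, 173.5]), array([245, 159,  21,  30], dtype=int32))]
60 [253.4 185.1] [242. 167.] [265. 203.]
68 [253.4 180.3] [242. 161.] [265. 199.]
74 [253.5 177.7] [243. 158.] [264. 197.]
carton diff 1.0531746031746032
```

Emit:
{"op": "play_rows", "data": {
  "series": [
    {"linear": [-5, 0, 0], "dr": [0, 0, 0], "jaw": 8.6},
    {"linear": [-10, 0, 0], "dr": [0, 0, 0], "jaw": 8.6},
    {"linear": [-13.4, 0, 2], "dr": [0, 0, 0], "jaw": 8.6},
    {"linear": [-13.4, 0, 6], "dr": [0, 0, 0], "jaw": 8.6},
    {"linear": [-13.4, 0, 10], "dr": [0, 0, 0], "jaw": 8.6},
    {"linear": [-13.4, 0, 12.4], "dr": [0, 0, 0], "jaw": 8.6},
    {"linear": [-13.4, 0, 12.4], "dr": [0, 0, 0], "jaw": 7},
    {"linear": [-13.4, 0, 12.4], "dr": [0, 0, 0], "jaw": 5}
  ]
}}

```text
time: 17.18
ee_pos: [0.5824, 0.1419, 0.1758]
tcp_rot: [-0.089, 0.996, -0.0, -0.0]
force: [0.2, 0.8, 1.1]
finger_gap: 0.0677
grasp_force: 0.0
```

Emit:
{"op": "play_rows", "data": {
  "series": [
    {"linear": [0, 0, 0], "dr": [0, 0, 0], "jaw": 5},
    {"linear": [0, 0, 0], "dr": [0, 0, 0], "jaw": 5},
    {"linear": [0, 0, 0], "dr": [0, 0, 0], "jaw": 5},
    {"linear": [0, 0, 0], "dr": [0, 0, 0], "jaw": 5}
  ]
}}

```text
time: 17.68
ee_pos: [0.5829, 0.1419, 0.1767]
tcp_rot: [-0.089, 0.996, 0.0, 0.001]
force: [-0.9, -0.9, 7.3]
finger_gap: 0.0579
grasp_force: 29.9
```

```bash
cat > plan.py <<'E'
from h import *
import sys
D=np.array([.609,-.155])
for n in ('d8','s8'):
    im=cv2.cvtColor(cv2.imread(f'pics/{n}.png'),cv2.COLOR_BGR2HSV)
    M=((im[...,0]>95)&(im[...,0]<118)&(im[...,1]>90)&(im[...,2]>40)).astype(np.uint8)
    x0,y0=(287,225) if n[0]=='d' else (290,220)
    N,lab,st,ce=cv2.connectedComponentsWithStats(M)
    i=max([i for i in range(1,N) if np.hypot(*(ce[i]-[x0,y0]))<30],key=lambda i:st[i,4]);ys,xs=np.where(lab==i)
    print(n,st[i]); top=ys.min()
    l,r,t=(xs.min(),np.median(ys[xs<=xs.min()+1])),(xs.max(),np.median(ys[xs>=xs.max()-1])),(np.median(xs[ys==top]),top)
    L,Rr,T=[atz(n,*p,.06) for p in (l,r,t)];e=np.load(f'pics/{n}.npz')['e'];m=(L+Rr)/2
    f=T-e[:3,3];f=f[:2]/np.linalg.norm(f[:2]);print('mid',m,'diam',np.linalg.norm(L-Rr),'far-64',T[:2]-.064*f)
E
python3 plan.py
```

```text
d8 [ 263  213   47   45 1713]
mid [ 0.60935 -0.16315  0.06   ] diam 0.11987768766538671 far-64 [ 0.6014195  -0.15817644]
s8 [266 206  48  20 207]
mid [ 0.60535 -0.16005  0.06   ] diam 0.12223297427453861 far-64 [ 0.55628891 -0.1319542 ]
```

```bash
cat > pl.py <<'E'
from h import *
D=np.array([.607,-.157,0])
def rot(psi,phi): # carton yaw deg, tilt deg
    base=R.from_matrix(np.array([[-1,0,0],[0,1,0],[0,0,-1.]]))
    return R.from_euler('z',psi,degrees=True)*base*R.from_euler('y',-phi,degrees=True)
def lipT(psi,phi,back,z):
    o=np.array([-np.cos(np.radians(psi)),-np.sin(np.radians(psi)),0]);f=np.radians(phi);u,w=-.1194,.1173
    return D-back*o+o*(u*np.cos(f)+w*np.sin(f))+[0,0,z-u*np.sin(f)+w*np.cos(f)], rot(psi,phi)
def show(start,targets):
    p0,r0=start
    for p,r in targets:
        d=r0.inv()*r; print((r0.inv().apply(p-p0)*100).round(1).tolist(),np.degrees(d.as_rotvec()).round(1).tolist())
E
python3 - <<'E'
from pl import *
s=manip.get_state();S=(s['ee_pos'],R.from_quat(s['tcp_rot']));print(S[1].as_matrix().round(3),rot(10.1,0).as_matrix().round(3))
up=(S[0]+[0,0,.10],rot(10.1,0));A=lipT(-8,0,.04,.165);print(A[0])
mid=(up[0]*.5+A[0]*.5,rot(1,0))
print('A');show(S,[up,mid,A])
print('C from A');show(A,[lipT(-8,f,.025,z) for f,z in ((10,.125),(15,.105),(20,.095),(25,.095),(30,.095),(35,.095),(40,.095),(45,.095))])
E
```

```text
[[-0.984 -0.178  0.002]
 [-0.178  0.984  0.   ]
 [-0.002  0.    -1.   ]] [[-0.985 -0.175  0.   ]
 [-0.175  0.985  0.   ]
 [-0.     0.    -1.   ]]
[ 0.76484873 -0.17918419  0.2823    ]
A
[-0.0, 0.0, -10.0] [0.0, 0.1, 0.1]
[-6.1, -17.4, -10.3] [0.0, 0.1, 9.2]
[-12.2, -34.8, -10.5] [0.0, 0.1, 18.2]
C from A
[3.7, 0.0, 2.1] [0.0, -10.0, 0.0]
[4.9, 0.0, 3.3] [0.0, -15.0, -0.0]
[6.2, 0.0, 3.6] [0.0, -20.0, 0.0]
[7.6, 0.0, 3.1] [0.0, -25.0, -0.0]
[9.0, -0.0, 2.6] [0.0, -30.0, 0.0]
[10.4, -0.0, 2.3] [0.0, -35.0, 0.0]
[11.8, 0.0, 2.1] [0.0, -40.0, 0.0]
[13.3, -0.0, 2.0] [0.0, -45.0, 0.0]
```

Emit:
{"op": "play_rows", "data": {
  "series": [
    {"linear": [0, 0, -1], "dr": [0, 0, 0], "jaw": 5},
    {"linear": [0, 0, -3], "dr": [0, 0, 0], "jaw": 5},
    {"linear": [0, 0, -5.5], "dr": [0, 0, 0], "jaw": 5},
    {"linear": [0, 0, -8], "dr": [0, 0, 0], "jaw": 5},
    {"linear": [-0.5, -1.5, -10], "dr": [0, 0, 1], "jaw": 5},
    {"linear": [-1.5, -4, -10.5], "dr": [0, 0, 2], "jaw": 5},
    {"linear": [-2.5, -7, -10.5], "dr": [0, 0, 3.5], "jaw": 5},
    {"linear": [-3.5, -10, -10.5], "dr": [0, 0, 5], "jaw": 5}
  ]
}}

```text
time: 18.68
ee_pos: [0.6345, 0.0489, 0.2809]
tcp_rot: [-0.045, 0.999, 0.0, -0.0]
force: [-0.9, -0.0, -2.7]
finger_gap: 0.0579
grasp_force: 29.9
```

```bash
python3 - <<'E'
from pl import *
s=manip.get_state();print(s['force'],s['finger_gap']);S=(s['ee_pos'],R.from_quat(s['tcp_rot']));show(S,[lipT(-8,0,.04,.165)])
E
```

```text
[-0.91615685 -0.04278659 -2.66948453] 0.05785518944875727
[-10.9, -23.9, -0.1] [0.0, -0.0, 13.2]
```

Emit:
{"op": "play_rows", "data": {
  "series": [
    {"linear": [-1.4, -3, 0], "dr": [0, 0, 1.7], "jaw": 5},
    {"linear": [-2.8, -6, 0], "dr": [0, 0, 3.4], "jaw": 5},
    {"linear": [-4.2, -9.2, 0], "dr": [0, 0, 5.1], "jaw": 5},
    {"linear": [-5.6, -12.4, 0], "dr": [0, 0, 6.8], "jaw": 5},
    {"linear": [-7.1, -15.6, 0], "dr": [0, 0, 8.6], "jaw": 5},
    {"linear": [-8.6, -18.8, 0], "dr": [0, 0, 10.4], "jaw": 5},
    {"linear": [-10, -22, 0], "dr": [0, 0, 12.2], "jaw": 5},
    {"linear": [-10.9, -23.9, 0], "dr": [0, 0, 13.2], "jaw": 5}
  ]
}}

```text
time: 19.68
ee_pos: [0.7649, -0.1799, 0.2803]
tcp_rot: [0.07, 0.998, 0.0, -0.001]
force: [-0.9, 0.8, -3.0]
finger_gap: 0.058
grasp_force: 29.9
```

Emit:
{"op": "play_rows", "data": {
  "series": [
    {"linear": [0, 0, 0], "dr": [0, 0, 0], "jaw": 5},
    {"linear": [1, 0, 0.5], "dr": [0, -3, 0], "jaw": 5},
    {"linear": [2.2, 0, 1.2], "dr": [0, -6, 0], "jaw": 5},
    {"linear": [3.7, 0, 2.1], "dr": [0, -10, 0], "jaw": 5},
    {"linear": [4.4, 0, 2.7], "dr": [0, -13, 0], "jaw": 5},
    {"linear": [4.9, 0, 3.3], "dr": [0, -15, 0], "jaw": 5},
    {"linear": [4.9, 0, 3.3], "dr": [0, -15, 0], "jaw": 5}
  ]
}}

```text
time: 20.55
ee_pos: [0.7147, -0.1704, 0.2472]
tcp_rot: [0.069, 0.989, -0.009, 0.129]
force: [-0.6, -0.4, -3.2]
finger_gap: 0.0581
grasp_force: 29.9
```

```bash
python3 - <<'E'
from pl import *
s=manip.get_state();print(s['ee_pos'],s['force'],s['finger_gap'],s['qpos'].round(2));S=(s['ee_pos'],R.from_quat(s['tcp_rot']));show(S,[lipT(-8,f,.025,.095) for f in (15,20,25,30,35,40,45)])
for n in ('d9','s9','w9'): cap({'d':'side','s':'scene','w':'wrist'}[n[0]],n+'.png')
b=cv2.imread('pics/d9.png')[100:300,190:390];d=cv2.imread('pics/s9.png')[120:270,190:390]
c=np.zeros((600,800,3),np.uint8);c[:400,:400]=cv2.resize(b,(400,400));c[:300,400:]=cv2.resize(d,(400,300));c[300:600,400:]=cv2.resize(cv2.imread('pics/w9.png'),(400,300));cv2.imwrite('pics/m9.png',c)
E
```

```text
[ 0.71466423 -0.17040256  0.24716861] [-0.57285629 -0.40752279 -3.20487486] 0.058133466440489216 [-0.25  0.48  1.6   0.04  0.81 -1.7 ]
[0.1, -0.2, 0.8] [0.1, -0.2, 0.1]
[1.1, -0.2, -0.2] [0.1, -5.2, 0.1]
[2.3, -0.2, -1.1] [0.1, -10.2, 0.1]
[3.5, -0.2, -1.9] [0.1, -15.2, 0.1]
[4.8, -0.2, -2.6] [0.1, -20.2, 0.1]
[6.1, -0.2, -3.1] [0.1, -25.2, 0.1]
[7.5, -0.2, -3.6] [0.1, -30.2, 0.1]
```

View pics/m9.png

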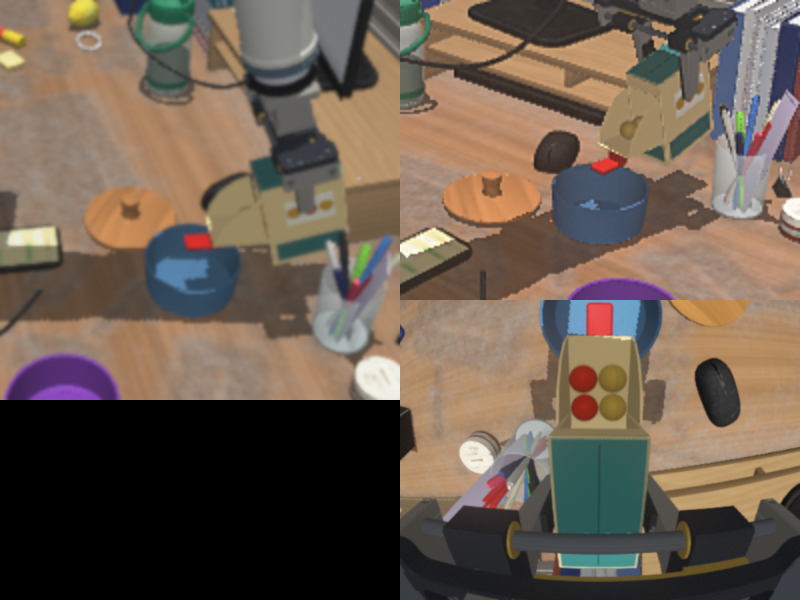

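The carton is aligned: the chute points over the dish centre, all four balls are in it (wrist view around (598,392)), and the pens are clear. I'll tilt slowly.

Emit:
{"op": "play_rows", "data": {
  "series": [
    {"linear": [0.1, -0.1, 0.5], "dr": [0, 0, 0], "jaw": 5},
    {"linear": [0.4, -0.2, 0.5], "dr": [0, -2, 0], "jaw": 5},
    {"linear": [0.7, -0.2, 0.2], "dr": [0, -3.5, 0], "jaw": 5},
    {"linear": [1.1, -0.2, -0.2], "dr": [0, -5.2, 0], "jaw": 5},
    {"linear": [1.5, -0.2, -0.5], "dr": [0, -7, 0], "jaw": 5},
    {"linear": [1.9, -0.2, -0.8], "dr": [0, -8.6, 0], "jaw": 5},
    {"linear": [2.3, -0.2, -1.1], "dr": [0, -10.2, 0], "jaw": 5},
    {"linear": [2.3, -0.2, -1.1], "dr": [0, -10.2, 0], "jaw": 5}
  ]
}}

```text
time: 21.7
ee_pos: [0.6907, -0.1701, 0.2526]
tcp_rot: [0.068, 0.974, -0.015, 0.217]
force: [-0.2, 0.5, -3.3]
finger_gap: 0.0584
grasp_force: 29.9
```

Emit:
{"op": "play_rows", "data": {
  "series": [
    {"linear": [0, 0, 0], "dr": [0, 0, 0], "jaw": 5},
    {"linear": [0, 0, 0], "dr": [0, 0, 0], "jaw": 5},
    {"linear": [0, 0, 0], "dr": [0, 0, 0], "jaw": 5},
    {"linear": [0, 0, 0], "dr": [0, 0, 0], "jaw": 5}
  ]
}}

```text
time: 22.2
ee_pos: [0.6913, -0.1701, 0.2524]
tcp_rot: [0.068, 0.974, -0.015, 0.218]
force: [1.1, -0.5, -2.4]
finger_gap: 0.0577
grasp_force: 29.9
```

```bash
cat > balls.py <<'E'
from pl import *
import sys
k=sys.argv[1]
s=manip.get_state();print(s['ee_pos'],s['force'],s['finger_gap']);S=(s['ee_pos'],R.from_quat(s['tcp_rot']));show(S,[lipT(-8,f,.025,.095) for f in (25,30,35,40,45)])
cap('wrist','w%s.png'%k);cap('side','d%s.png'%k)
for n in 'wd':
    im=cv2.cvtColor(cv2.imread(f'pics/{n}{k}.png'),cv2.COLOR_BGR2HSV)
    h,sa,va=im[...,0],im[...,1],im[...,2]
    for nm,M in (('red',((h<8)|(h>172))&(sa>150)&(va>50)),('gold',(h>20)&(h<32)&(sa>140)&(va>60))):
        N,lab,st,ce=cv2.connectedComponentsWithStats(M.astype(np.uint8))
        print(n,nm,[(int(st[i,4]),ce[i].round().astype(int).tolist()) for i in range(1,N) if st[i,4]>25])
E
python3 balls.py 10
```

```text
[ 0.69132166 -0.17011937  0.25237738] [ 1.12388979 -0.51177819 -2.39474572] 0.05772087587458053
[0.2, 0.1, -0.0] [0.0, 0.2, 0.0]
[1.2, 0.1, -1.0] [0.0, -4.8, 0.0]
[2.4, 0.1, -1.9] [0.0, -9.8, 0.0]
[3.6, 0.1, -2.7] [0.0, -14.8, 0.0]
[4.9, 0.1, -3.4] [0.0, -19.8, 0.0]
w red [(1423, [255, 23]), (609, [132, 234])]
w gold [(419, [296, 26]), (359, [365, 307]), (266, [142, 312]), (1537, [340, 347])]
d red [(33, [187, 115]), (76, [291, 224]), (48, [281, 238])]
d gold [(33, [342, 46]), (148, [231, 105]), (63, [197, 119])]
```

Emit:
{"op": "play_rows", "data": {
  "series": [
    {"linear": [0.6, 0, -0.5], "dr": [0, -2.5, 0], "jaw": 5},
    {"linear": [1.2, 0, -1], "dr": [0, -4.8, 0], "jaw": 5},
    {"linear": [1.8, 0, -1.5], "dr": [0, -7.3, 0], "jaw": 5},
    {"linear": [2.4, 0, -1.9], "dr": [0, -9.8, 0], "jaw": 5},
    {"linear": [3, 0, -2.3], "dr": [0, -12.3, 0], "jaw": 5},
    {"linear": [3.6, 0, -2.7], "dr": [0, -14.8, 0], "jaw": 5},
    {"linear": [4.2, 0, -3.1], "dr": [0, -17.3, 0], "jaw": 5},
    {"linear": [4.2, 0, -3.1], "dr": [0, -17.3, 0], "jaw": 5}
  ]
}}

```text
time: 23.3
ee_pos: [0.6397, -0.1629, 0.2623]
tcp_rot: [0.065, 0.93, -0.025, 0.362]
force: [-0.1, -0.9, -2.4]
finger_gap: 0.0579
grasp_force: 29.9
```

Emit:
{"op": "play_rows", "data": {
  "series": [
    {"linear": [0, 0, 0], "dr": [0, 0, 0], "jaw": 5},
    {"linear": [0, 0, 0], "dr": [0, 0, 0], "jaw": 5},
    {"linear": [0, 0, 0], "dr": [0, 0, 0], "jaw": 5},
    {"linear": [0, 0, 0], "dr": [0, 0, 0], "jaw": 5},
    {"linear": [0, 0, 0], "dr": [0, 0, 0], "jaw": 5},
    {"linear": [0, 0, 0], "dr": [0, 0, 0], "jaw": 5}
  ]
}}

```text
time: 24.05
ee_pos: [0.6405, -0.163, 0.2626]
tcp_rot: [0.065, 0.93, -0.025, 0.362]
force: [0.8, 0.1, -2.3]
finger_gap: 0.0579
grasp_force: 29.9
```

```bash
python3 balls.py 11; python3 - <<'E'
from pl import *
s=manip.get_state();S=(s['ee_pos'],R.from_quat(s['tcp_rot']))
show(S,[lipT(-8,f,b,z) for f,b,z in ((30,.027,.10),(20,.03,.12),(10,.035,.14),(0,.04,.165))])
E
```

```text
[ 0.64053371 -0.16299949  0.26256843] [ 0.75452167  0.14282185 -2.30354834] 0.05785435803279895
[-2.9, 0.1, 4.1] [0.0, 17.5, 0.0]
[-2.2, 0.1, 2.9] [0.0, 12.5, 0.0]
[-1.4, 0.1, 1.7] [0.0, 7.5, 0.0]
[-0.5, 0.1, 0.5] [0.0, 2.5, 0.0]
[0.6, 0.1, -0.5] [0.0, -2.5, 0.0]
w red [(1393, [255, 23]), (443, [144, 200])]
w gold [(451, [291, 11]), (282, [142, 310]), (366, [365, 307]), (1588, [336, 348])]
d red [(33, [187, 115]), (59, [291, 225]), (45, [281, 238])]
d gold [(34, [342, 46]), (63, [196, 119])]
[-2.7, 0.1, 2.6] [0.0, 12.5, 0.0]
[-5.6, 0.1, 4.0] [0.0, 22.5, 0.0]
[-8.2, 0.1, 5.6] [0.0, 32.5, 0.0]
[-10.6, 0.1, 7.0] [0.0, 42.5, 0.0]
```

Emit:
{"op": "play_rows", "data": {
  "series": [
    {"linear": [-1.3, 0, 1.3], "dr": [0, 6.2, 0], "jaw": 5},
    {"linear": [-2.7, 0, 2.6], "dr": [0, 12.5, 0], "jaw": 5},
    {"linear": [-4.1, 0, 3.3], "dr": [0, 17.5, 0], "jaw": 5},
    {"linear": [-5.6, 0, 4], "dr": [0, 22.5, 0], "jaw": 5},
    {"linear": [-6.9, 0.1, 4.8], "dr": [0, 27.5, 0], "jaw": 5},
    {"linear": [-8.2, 0.1, 5.6], "dr": [0, 32.5, 0], "jaw": 5},
    {"linear": [-9.4, 0.1, 6.3], "dr": [0, 37.5, 0], "jaw": 5},
    {"linear": [-10.6, 0.1, 7], "dr": [0, 42.5, 0], "jaw": 5}
  ]
}}

```text
time: 25.15
ee_pos: [0.7655, -0.1795, 0.2827]
tcp_rot: [0.07, 0.998, 0.0, -0.001]
force: [0.3, 0.2, -2.7]
finger_gap: 0.0578
grasp_force: 29.9
```

```bash
python3 - <<'E'
from pl import *
s=manip.get_state();S=(s['ee_pos'],R.from_quat(s['tcp_rot']));print(s['ee_pos'],S[1].as_matrix().round(3))
show(S,[(np.array([.578,.142,.28]),rot(10,0)),(np.array([.578,.142,.178]),rot(10,0))])
E
```

```text
[ 0.765547   -0.17949482  0.28272747] [[-0.99   0.139 -0.002]
 [ 0.139  0.99   0.   ]
 [ 0.002 -0.    -1.   ]]
[23.0, 29.2, 0.3] [0.0, -0.1, -18.0]
[23.0, 29.2, 10.5] [0.0, -0.1, -18.0]
```

Pulled back upright. Before carrying on I check the balls in the dish numerically from this pose.

```bash
python3 - <<'E'
from h import *
for k,cam in (('w12','wrist'),('d12','side'),('s12','scene')):
    cap(cam,k+'.png')
    im=cv2.cvtColor(cv2.imread(f'pics/{k}.png'),cv2.COLOR_BGR2HSV);h,sa,va=im[...,0],im[...,1],im[...,2]
    for nm,M in (('red',((h<8)|(h>172))&(sa>150)&(va>50)),('gold',(h>18)&(h<34)&(sa>110)&(va>50))):
        N,lab,st,ce=cv2.connectedComponentsWithStats(M.astype(np.uint8))
        for i in range(1,N):
            if st[i,4]>12:
                p=atz(k,*ce[i],.018,k[0]=='w')[:2]
                if np.hypot(*(p-[.607,-.157]))<.2: print(k,nm,int(st[i,4]),ce[i].round(),p,round(float(np.hypot(*(p-[.607,-.157]))),3))
E
```

```text
w12 red 1588 [251.  23.] [ 0.5899 -0.1575] 0.017
w12 gold 170 [278.  11.] [ 0.5789 -0.1249] 0.043
d12 red 111 [298. 202.] [ 0.6977 -0.0216] 0.163
d12 red 49 [281. 237.] [ 0.6027 -0.1462] 0.012
d12 gold 39 [294. 231.] [ 0.6452 -0.1313] 0.046
d12 gold 41 [271. 234.] [ 0.5807 -0.1286] 0.039
s12 gold 48 [289. 219.] [ 0.6462 -0.1321] 0.046
```

Emit:
{"op": "play_rows", "data": {
  "series": [
    {"linear": [1.5, 2, 0], "dr": [0, 0, -1.2], "jaw": 5},
    {"linear": [3.5, 4.5, 0], "dr": [0, 0, -2.8], "jaw": 5},
    {"linear": [6, 7.5, 0], "dr": [0, 0, -4.6], "jaw": 5},
    {"linear": [8.5, 10.7, 0], "dr": [0, 0, -6.6], "jaw": 5},
    {"linear": [11, 14, 0], "dr": [0, 0, -8.6], "jaw": 5},
    {"linear": [13.5, 17.2, 0], "dr": [0, 0, -10.6], "jaw": 5},
    {"linear": [16, 20.4, 0], "dr": [0, 0, -12.6], "jaw": 5},
    {"linear": [18.5, 23.5, 0], "dr": [0, 0, -14.5], "jaw": 5}
  ]
}}

```text
time: 26.3
ee_pos: [0.6125, 0.0798, 0.2826]
tcp_rot: [-0.057, 0.998, 0.0, 0.001]
force: [-0.4, 0.1, -2.7]
finger_gap: 0.0582
grasp_force: 30.0
```

Emit:
{"op": "play_rows", "data": {
  "series": [
    {"linear": [1.2, 3, 0], "dr": [0, 0, -1.5], "jaw": 5},
    {"linear": [2.4, 5.5, 0], "dr": [0, 0, -3], "jaw": 5},
    {"linear": [2.7, 6.5, 0.5], "dr": [0, 0, -3.5], "jaw": 5},
    {"linear": [2.7, 6.5, 3.5], "dr": [0, 0, -3.5], "jaw": 5},
    {"linear": [2.7, 6.5, 6.5], "dr": [0, 0, -3.5], "jaw": 5},
    {"linear": [2.7, 6.5, 9], "dr": [0, 0, -3.5], "jaw": 5},
    {"linear": [2.7, 6.5, 10], "dr": [0, 0, -3.5], "jaw": 5},
    {"linear": [2.7, 6.5, 10.3], "dr": [0, 0, -3.5], "jaw": 5}
  ]
}}

```text
time: 27.3
ee_pos: [0.58, 0.14, 0.1793]
tcp_rot: [-0.087, 0.996, -0.0, -0.0]
force: [0.6, -0.7, -3.0]
finger_gap: 0.058
grasp_force: 30.0
```

Emit:
{"op": "play_rows", "data": {
  "series": [
    {"linear": [0, 0, 0.2], "dr": [0, 0, 0], "jaw": 5},
    {"linear": [0, 0, 0.2], "dr": [0, 0, 0], "jaw": 5}
  ]
}}

```text
time: 27.55
ee_pos: [0.5805, 0.1405, 0.1783]
tcp_rot: [-0.087, 0.996, 0.0, 0.001]
force: [-0.1, -0.6, -3.1]
finger_gap: 0.0576
grasp_force: 30.0
```

Emit:
{"op": "play_rows", "data": {
  "series": [
    {"linear": [0, 0, 0.1], "dr": [0, 0, 0], "jaw": 5},
    {"linear": [0, 0, 0.15], "dr": [0, 0, 0], "jaw": 5},
    {"linear": [0, 0, 0.15], "dr": [0, 0, 0], "jaw": 5}
  ]
}}

```text
time: 27.92
ee_pos: [0.5804, 0.1405, 0.1767]
tcp_rot: [-0.087, 0.996, 0.0, 0.001]
force: [0.2, -0.5, 3.6]
finger_gap: 0.0582
grasp_force: 30.0
```

Contact with the desk. Release and rise.

Emit:
{"op": "play_rows", "data": {
  "series": [
    {"linear": [0, 0, 0], "dr": [0, 0, 0], "jaw": 6.5},
    {"linear": [0, 0, 0], "dr": [0, 0, 0], "jaw": 8.6},
    {"linear": [0, 0, 0], "dr": [0, 0, 0], "jaw": 8.6},
    {"linear": [0, 0, 0], "dr": [0, 0, 0], "jaw": 8.6},
    {"linear": [0, 0, -2], "dr": [0, 0, 0], "jaw": 8.6},
    {"linear": [0, 0, -6], "dr": [0, 0, 0], "jaw": 8.6},
    {"linear": [0, 0, -11], "dr": [0, 0, 0], "jaw": 8.6},
    {"linear": [0, 0, -14], "dr": [0, 0, 0], "jaw": 8.6}
  ]
}}

```text
time: 28.92
ee_pos: [0.5805, 0.1406, 0.3187]
tcp_rot: [-0.087, 0.996, 0.0, 0.001]
force: [0.7, -0.1, 0.3]
finger_gap: 0.0862
grasp_force: 0.0
```

```bash
python3 - <<'E'
from h import *
print(manip.get_state()['ee_pos'])
for k,cam in (('w13','wrist'),('d13','side'),('s13','scene')):
    cap(cam,k+'.png')
    im=cv2.cvtColor(cv2.imread(f'pics/{k}.png'),cv2.COLOR_BGR2HSV);h,sa,va=im[...,0],im[...,1],im[...,2]
    for nm,M in (('red',((h<8)|(h>172))&(sa>130)&(va>30)),('gold',(h>18)&(h<34)&(sa>110)&(va>50))):
        N,lab,st,ce=cv2.connectedComponentsWithStats(M.astype(np.uint8))
        for i in range(1,N):
            if st[i,4]>8:
                p=atz(k,*ce[i],.018,k[0]=='w')[:2]; print(k,nm,int(st[i,4]),ce[i].round(),p,round(float(np.hypot(*(p-[.607,-.157]))),3)) if np.hypot(*(p-[.607,-.157]))<.5 else 0
E
```

```text
[0.5805276  0.14059441 0.31869072]
w13 red 536 [254.  54.] [0.4395 0.1162] 0.32
w13 red 153 [ 46. 134.] [ 0.583  -0.1828] 0.035
w13 red 151 [ 62. 149.] [ 0.6026 -0.1486] 0.009
w13 gold 19 [ 67. 140.] [ 0.587  -0.1396] 0.027
w13 gold 105 [ 69. 178.] [ 0.6453 -0.1357] 0.044
w13 gold 549 [102. 302.] [ 0.8688 -0.0847] 0.272
d13 red 66 [208. 178.] [0.4559 0.1539] 0.346
d13 red 51 [281. 237.] [ 0.6024 -0.1463] 0.012
d13 red 40 [367. 245.] [ 0.8178 -0.2271] 0.222
d13 red 62 [374. 358.] [ 0.6868 -0.5166] 0.368
d13 gold 13 [259. 161.] [0.6381 0.2061] 0.364
d13 gold 12 [247. 164.] [0.5932 0.1979] 0.355
d13 gold 42 [294. 230.] [ 0.6462 -0.1297] 0.048
d13 gold 42 [271. 234.] [ 0.5807 -0.128 ] 0.039
s13 red 20 [386. 181.] [ 1.0463 -0.2317] 0.446
s13 red 13 [209. 178.] [0.6939 0.2079] 0.375
s13 red 64 [369. 190.] [ 0.9523 -0.2199] 0.351
s13 red 98 [174. 206.] [0.4936 0.1567] 0.334
s13 red 31 [391. 239.] [ 0.7317 -0.3911] 0.265
s13 red 10 [396. 235.] [ 0.7571 -0.3932] 0.28
s13 gold 48 [289. 218.] [ 0.6469 -0.1314] 0.047
```

All four balls are in the dish, the tab is where a fully opened spout puts it, and the gripper is clear.

```bash
python3 -c "
from workcell import job_done
print(job_done())"
```

```text
the job is handed in; nothing more can be done
None
```

I handed the job in at about 29 s with every step carried out; no verdict came back. By the last camera measurements, all four balls are in the dish, the spout is about 74° out, and the carton stands upright; the lid was flat, knob up and clear of the dish when last viewed. The phone and mouse were never touched. My first pull on the tab tipped the carton about 15° forward and slid it about 1 cm, so I stood it up and pushed the tab open from behind instead.

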